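Clear the pastry board and fetch the rolling pin out of its half-covered box

TASK

Sweep the four walnut shells off the pastry board onto the worktop with the scraper block (not with the fingers), and stand the scraper on the worktop clear of the board. Then take the rolling pin out of its box, tilting it out through the opening that is shorter than the pin, and finish while still holding it: level, still, about a hand's width above the pastry board and touching nothing else. Leave the mug, the jar and the bowl where they are.

Things in the scene. Friction and masses are not known exactly. Their poses are not given: they have to be found in the camera images.
- board: Pastry board, a fixed stone slab lying flat on the worktop, 280 (its x) x 220 (its y) x 18 mm thick, no rim. Origin at the centre of its underside, z up; the top face is 18 mm above the origin. The robot's worktop is at height 0.
- shell0: Walnut half-shell, loose, dome up, 26 mm across at the base, 13 mm high, 12 g, lying on the board within 42 mm of its centre along the board's x and between -45 and +60 mm along its y. Origin at the centre of its flat underside.
- shell1: Walnut half-shell, loose, dome up, 26 mm across at the base, 13 mm high, 12 g, lying on the board within 42 mm of its centre along the board's x and between -45 and +60 mm along its y. Origin at the centre of its flat underside.
- shell2: Walnut half-shell, loose, dome up, 26 mm across at the base, 13 mm high, 12 g, lying on the board within 42 mm of its centre along the board's x and between -45 and +60 mm along its y. Origin at the centre of its flat underside.
- shell3: Walnut half-shell, loose, dome up, 26 mm across at the base, 13 mm high, 12 g, lying on the board within 42 mm of its centre along the board's x and between -45 and +60 mm along its y. Origin at the centre of its flat underside.
- scraper: Loose scraper: an upright hardwood block with a steel strip along its foot, 130 mm long (its x) x 26 mm thick (its y) x 65 mm high, 125 to 210 g, standing on the worktop between the board and the box. Origin at the centre of its underside, z up. Take it from above across its 26 mm thickness.
- pinbox: Fixed wooden box, outside 316 (its x) x 166 (its y) x 106 mm high, walls and floor 8 mm thick. Origin: centre of its underside, z up. A fixed 8 mm board covers the top at the -x end (towards the robot) as far as x = -65 mm; its underside is 98 mm above the origin. On the floor two 6 mm wide slats run along x at y = +10 and -10 mm, tops 22 mm above the origin; the pin's barrel lies on them.
- mouth (a point): Centre of the box's open part of the top, level with the wall tops: 42.5 mm along the box's x and 106 mm above the box's origin; axes as the box's. The opening runs 215 mm along x (from the cover's edge at box x = -65 mm to the +x wall's inner face at +150 mm) and 150 mm along y. The pin comes out with its +x end raised 18 to 26 degrees and its -x end low, drawn along its own axis.
- pin: Loose wooden rolling pin, 280 mm long along its x: barrel 190 mm long, 34 mm in diameter, and at each end a handle 45 mm long, 20 mm in diameter; 125 to 235 g. Origin: its centre, on the axis. It may be rolled about x. It starts level on the box's slats, along the box's x, midway between the side walls, axis 37.5 mm above the worktop, centre within 5 mm of the box's: 70 to 80 mm is covered.
- mug: Bystander: white mug, 76 mm wide, 85 mm high, beyond the work. Origin at the centre of its underside.
- jar: Bystander: amber jar, 66 mm wide, 100 mm high, beyond the work. Origin at the centre of its underside.
- bowl: Bystander: small blue bowl, 100 mm wide, 50 mm high, beyond the work. Origin at the centre of its underside.
Not all that is in view belongs to the job. Leave any green or orange look-alike of the scraper alone.

How it is judged:
By the outcome, as a careful person would: the job done as asked, in the order asked, and still so for the second after the job is handed in, while the arm keeps its last pose, push and grip.
It also fails if it takes over 72 s, if anything falls off the work surface, if the arm or the gripper's body presses on something with over 40 N, if the wrist force passes 120 N, or if a joint passes its speed limit or range.

ROBOT

A 6-joint arm with a two-finger parallel gripper is mounted at the origin on the work surface. World frame = base frame: x ahead of the robot, y to its left, z up, the work surface at z = 0. Lengths are in m, angles in rad, forces in N, time in s.
With the tool pointing down it reaches from about 0.3 to 0.775 m from the base axis. Payload 14.6 kg.
Tool frame: the origin (TCP) lies midway between the tips of the shut fingers; the grasp point (between the pads) lies 19 mm behind it (ctrl.pinch_z is the distance from the TCP to the grasp point, in m); z points along the fingers, y is the line along which they close (so a half turn about z gives the same grasp; the last joint's range is limited). The gripper opens to 94 mm and grips with 3 to 60 N. Pads are 16 mm wide; open, the fingers measure 119 mm over their backs; the gripper's body (75 mm by 177 mm) begins 78 mm behind the grasp point.
Start: joints at [1.096, 0.3, 1.521, -0, 1.321, -0.067], TCP at [0.218, 0.505, 0.205] pointing down, gripper open.
Joint ranges: [-3.03, 3.03], [-0.79, 2.21], [0.23, 2.52], [-1.04, 4.18], [0, 3.07], [-2.55, 2.55]. Speed limits (rad/s): [2.22, 2.22, 2.57, 3.14, 3.14, 3.14].

INTERFACE

Orientations are given as [roll, pitch, yaw] about the fixed x, y, z axes, in that order (R = Rz(yaw) Ry(pitch) Rx(roll)).
In Python, from station import ctrl gives the robot as it stands.
- The arm moves only by the tool jog_arm, never from a script. Its argument "motion" is a list of rows, each a list of 7 numbers: the shift along the tool's x, y, z in m, then the turn, a rotation vector about the tool's x, y, z in rad, then the opening, from -1 (shut) to 1 (fully open). In form: [[tx, ty, tz, rx, ry, rz, gripper], ...]. A call has 1 to 5 rows; each row shifts and turns the commanded pose from where the row before left it, along the tool's axes as they then stand; what a row does not reach is not made up. A row lasts 1/10 s, in which the tool goes at most 50 mm and 8.59 degrees, less where a joint would pass 70% of its speed; a pose out of reach is approached as far as the arm can. A call is refused whole if a number of a shift passes 0.05 or a number of a turn 0.15, either way. A call with a gripper value outside its range is refused whole. The fingers move at their own pace and stop on an object; "squeeze" is the grip in N (left out, the last holds). Time passes only in rows, so rows that do not move let the fingers close. It gives the time, the measured TCP pose, the force, the opening and the grip force at its end, in the units of the state.
- ctrl.get_obs(): the state, without advancing time (a new reading comes with each control period).
- ctrl.camera(name): name is "scene" or "top" or "wrist"; returns the picture (420x560x3 uint8, red, green, blue); there is no depth.
- ctrl.camera_model(name): a dict with "intrinsics" (3x3 intrinsics, pixels), "rvec" (rotation vector, rad) and "tvec" (3), from world to camera coordinates, as OpenCV has them. Camera axes: x right, y down, z forward; pixel columns grow to the right and rows downward; lengths in m; the calibration is good to about 2 mm. A picture is of the moment at which its call begins: read the wrist's pose just before it. camera_model takes no time and is no camera call; for the wrist camera it gives the pose at the moment of the call.
- ctrl.hand_in(): hands the job in; it is judged then, once.
The state is a dict: "time_s": time; "qpos": joint angles; "joint_vel": joint speeds; "tau": joint torques, N m; "ee_pos": TCP position; "eef_rot": TCP orientation; "force": force on the tool from outside, world axes, zero at the start; "moment": the same for the moment, N m; "grip_width": finger opening in m; "grip_force": force on a finger pad.
Only numpy, scipy, OpenCV 4.12 (cv2) and the standard library are available. Lean on these libraries where they do the work, as an engineer would, in place of code of your own. Each camera call takes 0.05 s, during which the arm holds its last target. There are 200 camera calls.

## Working session

There is one attempt and no reset: what is moved stays moved. The work goes in short steps, Python scripts to look and compute and a tool call to move; the robot and the scene stay as the last step left them, time stands still between calls to the robot, and variables do not carry over. Pictures are saved under pics/ and viewed, at most 10 in all, crops included, and the job is handed in when it is done.

Besides the shell and the picture viewer there is one more tool, called after ">>>" as name(argument=value, ...), one argument or row to a line, values as JSON. jog_arm: Moves the arm, as the interface text tells. Its arguments: {"type":"object","properties":{"motion":{"type":"array"},"squeeze":{"type":"number"}},"required":["motion"]}

```bash
ls; mkdir -p pics; python3 - <<'E'
from station import ctrl
import cv2,numpy as np
o=ctrl.get_obs();print(o['time_s'],o['ee_pos'],o['eef_rot'],o['grip_width'])
ims=[]
for n in("scene","top"):
    im=ctrl.camera(n);cv2.imwrite(f'pics/{n}0.png',im[:,:,::-1]);m=ctrl.camera_model(n);print(n,m)
E
```

```text
pics
0.0 [0.21802206 0.50466967 0.20489603] [-3.14046539e+00 -6.81645806e-05  2.73376174e+00] 0.09394248520025157
scene {'intrinsics': array([[413.46675717,   0.        , 273.54257938],
       [  0.        , 413.46675717, 207.03926201],
       [  0.        ,   0.        ,   1.        ]]), 'rvec': array([ 0.925885  ,  2.50455709, -1.04298982]), 'tvec': array([ 0.3781235 , -0.14938977,  1.30304306])}
top {'intrinsics': array([[418.28581929,   0.        , 279.3876183 ],
       [  0.        , 418.28581929, 207.46047274],
       [  0.        ,   0.        ,   1.        ]]), 'rvec': array([ 2.10660089, -2.15571867,  0.14974581]), 'tvec': array([0.03098017, 0.50416172, 1.19638093])}
```

View pics/scene0.png

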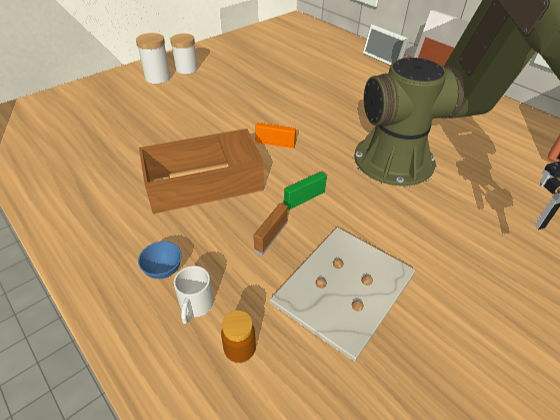

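View pics/top0.png

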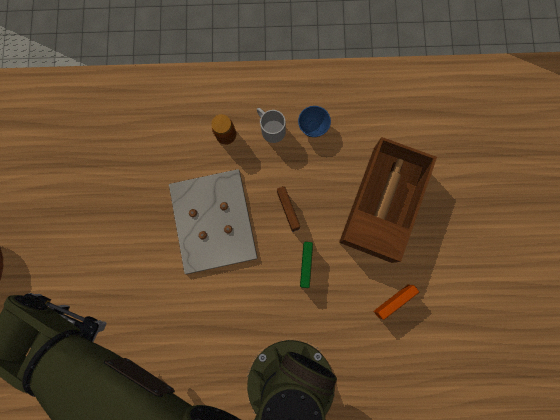

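The scene view shows the board (345,290) with four shells, the brown scraper (271,228), and the box (203,170). In the top view these are the board (213,222), shells (193,213), (224,206), (228,230), (203,236), and the pin (392,190).

Scraper candidates in the top view are brown (289,209), green (307,265) and orange (397,301). The brown one fits: it is hardwood with a steel foot and stands between board and box. I'll confirm it in an enlarged crop.

```bash
cat >h.py <<'E'
import cv2,numpy as np
from station import ctrl
def model(n):
    m=ctrl.camera_model(n);R=cv2.Rodrigues(np.array(m['rvec']))[0];return np.array(m['intrinsics']),R,np.array(m['tvec']).ravel()
def ray(M,uv):
    K,R,t=M;d=R.T@np.linalg.solve(K,[*uv,1.]);return -R.T@t,d/np.linalg.norm(d)
def cast(M,uv,z):
    c,d=ray(M,uv);return c+d*(z-c[2])/d[2]
def proj(M,p):
    K,R,t=M;q=K@(R@np.asarray(p)+t);return q[:2]/q[2]
def tri(M1,a,M2,b):
    c1,d1=ray(M1,a);c2,d2=ray(M2,b)
    s=np.linalg.lstsq(np.c_[d1,-d2],c2-c1,rcond=None)[0];p,q=c1+s[0]*d1,c2+s[1]*d2
    return (p+q)/2,np.linalg.norm(p-q)
E
python3 - <<'E'
import cv2,numpy as np
s=cv2.imread('pics/scene0.png');t=cv2.imread('pics/top0.png')
def crop(im,x,y,w,h,k): return cv2.resize(im[y:y+h,x:x+w],None,fx=k,fy=k,interpolation=cv2.INTER_CUBIC)
a=crop(s,245,195,80,60,5) #400x300
b=crop(t,260,170,80,60,5)
c=crop(t,335,130,106,132,0) if 0 else crop(t,335,130,110,140,300/140)
d=crop(s,130,120,144,100,300/108)
bot=np.zeros((300,800,3),np.uint8);bot[:c.shape[0],:c.shape[1]]=c[:300];bot[:d.shape[0],300:300+d.shape[1]]=d[:300]
cv2.imwrite('pics/m1.png',np.vstack([np.hstack([a,b]),bot]))
from h import *
T=model('top');S=model('scene')
hsv=cv2.cvtColor(t,cv2.COLOR_BGR2HSV)
m=((hsv[...,1]<60)&(hsv[...,2]>90)).astype(np.uint8)*255
m[:150]=0;m[290:]=0;m[:,:150]=0;m[:,270:]=0
m=cv2.morphologyEx(m,cv2.MORPH_CLOSE,np.ones((15,15)))
cs=max(cv2.findContours(m,0,2)[0],key=cv2.contourArea)
r=cv2.minAreaRect(cs);bx=cv2.boxPoints(r);print(r)
P=np.array([cast(T,p,.018) for p in bx]);print(P.round(4),P.mean(0))
for i in range(4):print(np.linalg.norm(P[i]-P[i-1]),np.degrees(np.arctan2(*(P[i]-P[i-1])[1::-1])))
mb=cv2.fillPoly(np.zeros_like(m),[bx.astype(int)],255);mb=cv2.erode(mb,np.ones((9,9)))
sh=((hsv[...,1]>80)&(mb>0)).astype(np.uint8)
n,l,st,ce=cv2.connectedComponentsWithStats(sh)
for i in range(1,n):
    if st[i,4]>15:print(st[i,4],ce[i],cast(T,ce[i],.024).round(4))
E
```

```text
((211.423095703125, 221.1153564453125), (91.78233337402344, 73.34742736816406), 78.69007110595703)
[[0.5914 0.3629 0.018 ]
 [0.6307 0.1426 0.018 ]
 [0.356  0.091  0.018 ]
 [0.3186 0.3038 0.018 ]] [0.47416904 0.22506175 0.018     ]
0.2791213852827777 12.214327263888286
0.2237638367520193 -79.87726857984013
0.2795280608765564 -169.36098764032252
0.2160962280314521 99.96860793475044
52 [223.53846154 205.82692308] [0.5164 0.1873 0.024 ]
51 [192.43137255 212.62745098] [0.498  0.2809 0.024 ]
53 [227.69811321 228.8490566 ] [0.4466 0.1749 0.024 ]
50 [202.46 234.62] [0.4311 0.2502 0.024 ]
```

View pics/m1.png

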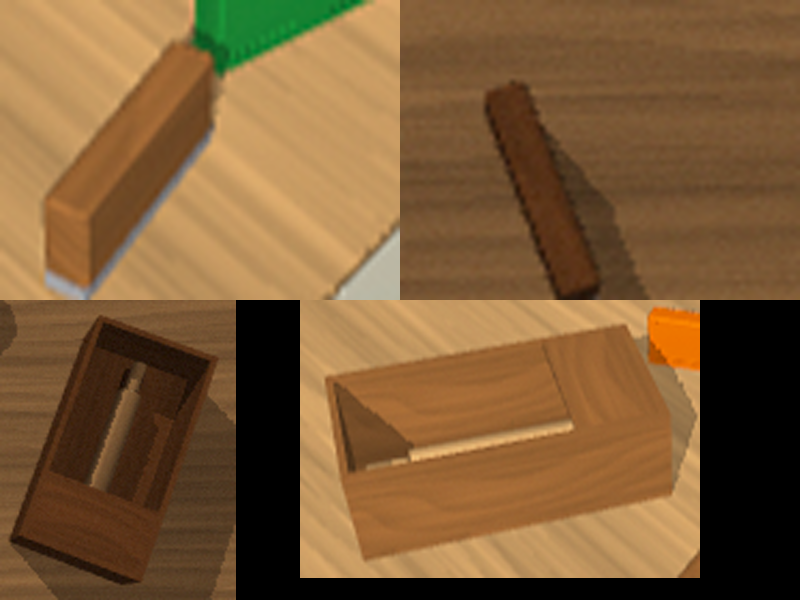

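The crop confirms the brown block with the steel foot strip at top (289,209), scene (271,220). Triangulating its top corners, the box rim and the pin.

```bash
python3 - <<'E'
from h import *
T=model('top');S=model('scene')
def go(n,tp,sp):
    P=[]
    for a,b in zip(tp,sp):
        p,e=tri(T,a,S,b);P.append(p);print(n,p.round(4),round(e,4))
    return np.array(P)
s=go('scr',[(277,189.4),(284.4,186.4),(299.6,227.4),(292,229.6)],[(263.4,237.4),(254.2,235.6),(280.6,202.6),(288.2,206.6)])
b=go('box',[(381.7,137.9),(436.3,156.6),(398.9,260.7),(340.6,242)],[(148.7,181.9),(139.7,148.1),(247.7,129),(263.9,166)])
for P,z,tp in((s,.065,[(277,189.4),(284.4,186.4),(299.6,227.4),(292,229.6)]),(b,.106,[(381.7,137.9),(436.3,156.6),(398.9,260.7),(340.6,242)])):
    for Q in (P,np.array([cast(T,a,z) for a in tp])):
        d=(Q[0]+Q[1]-Q[2]-Q[3])/2
        print('c',Q.mean(0).round(4),'len',np.linalg.norm(d),'yaw',np.degrees(np.arctan2(d[1],d[0])))
for a in((398,158.9),(397,167),(394,192),(384,218)):print('pin',cast(T,a,.0375+.01).round(4))
# jar etc
for n,a,z in(('jar',(222,122),.1),('mug',(273,120),.085),('bowl',(314,119),.05)):print(n,cast(T,a,z).round(3))
E
```

```text
scr [0.5543 0.0254 0.062 ] 0.0015
scr [0.5642 0.0032 0.0565] 0.0006
scr [ 0.4421 -0.0382  0.0602] 0.0005
scr [ 0.4362 -0.0158  0.0586] 0.0002
box [ 0.6848 -0.2757  0.1112] 0.0043
box [ 0.6293 -0.4295  0.1032] 0.0013
box [ 0.3394 -0.3046  0.1051] 0.0001
box [ 0.3979 -0.1533  0.087 ] 0.0076
c [ 0.4992 -0.0064  0.0593] len 0.1270572344044206 yaw 18.97198240042614
c [ 0.4985 -0.0065  0.065 ] len 0.12668530730248917 yaw 18.747545490704088
c [ 0.5128 -0.2908  0.1016] len 0.31400748427377917 yaw -23.211726526773397
c [ 0.5126 -0.2899  0.106 ] len 0.3187046332141556 yaw -23.577021810054532
pin [ 0.6412 -0.3369  0.0475]
pin [ 0.6165 -0.3323  0.0475]
pin [ 0.5413 -0.3186  0.0475]
pin [ 0.465  -0.2847  0.0475]
jar [0.751 0.18  0.1  ]
mug [0.759 0.032 0.085]
bowl [ 0.772 -0.091  0.05 ]
```

Scraper: (0.499,-0.007), yaw 19°, top at about 0.06. Box: (0.513,-0.290), yaw -23.4°, rim at about 0.10. Board: (0.474,0.225), yaw about 10.6°. Now moving above the scraper.

>>> jog_arm(
  motion=[
    [0,0,0,0,0,-0.148,1],
    [0,0,0,0,0,-0.148,1],
    [0,0,0,0,0,-0.148,1],
    [0,0,0,0,0,-0.148,1],
    [0,0,0,0,0,-0.146,1],
  ],
  squeeze=40,
)

```text
time_s: 0.6
ee_pos: [0.218, 0.5048, 0.2051]
eef_rot: [-3.141, -0.001, -2.805]
force: [-0.9, -0.6, -0.6]
grip_width: 0.0938
grip_force: 0.0
```

>>> jog_arm(
  motion=[
    [-0.008,-0.048,0,0,0,0,1],
    [-0.008,-0.048,0,0,0,0,1],
    [-0.008,-0.048,0,0,0,0,1],
    [-0.008,-0.048,0,0,0,0,1],
    [-0.008,-0.048,0,0,0,0,1],
  ],
)

```text
time_s: 1.1
ee_pos: [0.3341, 0.289, 0.2053]
eef_rot: [-3.142, -0.0, -2.811]
force: [0.7, 0.8, 0.1]
grip_width: 0.094
grip_force: 0.0
```

>>> jog_arm(
  motion=[
    [-0.008,-0.048,0,0,0,0,1],
    [-0.008,-0.048,0,0,0,0,1],
    [-0.008,-0.048,0,0,0,0,1],
    [-0.008,-0.048,0,0,0,0,1],
    [-0.008,-0.048,0,0,0,0,1],
  ],
)

```text
time_s: 1.6
ee_pos: [0.4499, 0.0748, 0.2054]
eef_rot: [3.142, 0.0, -2.811]
force: [0.9, 0.9, 0.1]
grip_width: 0.094
grip_force: 0.0
```

>>> jog_arm(
  motion=[
    [-0.01,-0.048,0,0,0,0,1],
    [-0.01,-0.047,0,0,0,0,1],
    [0,0,0,0,0,0,1],
  ],
)

```text
time_s: 1.9
ee_pos: [0.5006, -0.0106, 0.2047]
eef_rot: [-3.141, -0.001, -2.816]
force: [-0.9, 0.2, 0.2]
grip_width: 0.0941
grip_force: 0.0
```

```bash
cat >>h.py <<'E'
from scipy.spatial.transform import Rotation as Rot
def st():
    o=ctrl.get_obs();R=Rot.from_euler('xyz',o['eef_rot']);print('t',round(o['time_s'],2),'pos',np.round(o['ee_pos'],4),'rpy',np.degrees(o['eef_rot']).round(1),'F',np.round(o['force'],1),'w',round(o['grip_width'],4),'gf',round(o['grip_force'],1),'q',np.round(o['qpos'],2));return np.array(o['ee_pos']),R
def delta(p,R,tp,trpy_deg):
    T=Rot.from_euler('xyz',trpy_deg,degrees=True)
    print('shift(tool now)',R.inv().apply(np.array(tp)-p).round(4),'turn',(R.inv()*T).as_rotvec().round(4),'shift(tool after turn)',T.inv().apply(np.array(tp)-p).round(4))
E
python3 - <<'E'
from h import *
p,R=st();delta(p,R,[.499,-.0065,.026],[180,0,198.9])
W=model('wrist');im=ctrl.camera('wrist');cv2.imwrite('pics/w1.png',im[:,:,::-1])
for c in [(65,13),(-65,13),(-65,-13),(65,-13)]:
    a=np.radians(18.9);print(proj(W,[.499+np.cos(a)*c[0]/1e3-np.sin(a)*c[1]/1e3,-.0065+np.sin(a)*c[0]/1e3+np.cos(a)*c[1]/1e3,.065]))
E
```

```text
t 1.9 pos [ 0.5006 -0.0106  0.2047] rpy [-1.800e+02 -1.000e-01 -1.613e+02] F [-0.9  0.2  0.2] w 0.0941 gf 0.0 q [-0.09  0.19  1.66 -0.    1.29 -1.99]
shift(tool now) [0.     0.0044 0.1787] turn [-0.0002 -0.0009 -0.0041] shift(tool after turn) [1.000e-04 4.400e-03 1.787e-01]
[295.21795486 252.37498537]
[296.19799986 139.2596329 ]
[271.92617554 139.36785777]
[273.17244001 252.4604208 ]
```

View pics/w1.png

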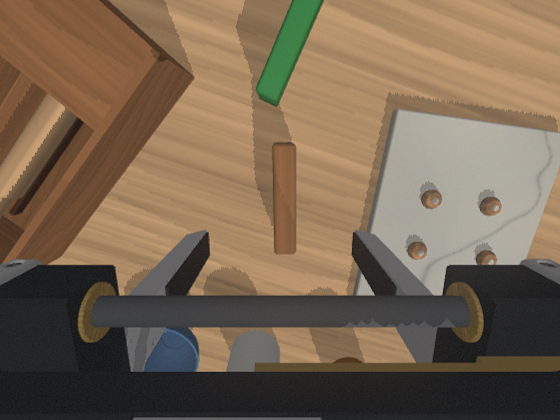

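The wrist view shows the scraper at (273–296, 143–253), within about 2 mm of prediction and between the fingers. Descending to grasp it.

>>> jog_arm(
  motion=[
    [0,0.004,0.045,0,0,0,1],
    [0,0,0.045,0,0,0,1],
    [0,0,0.045,0,0,0,1],
    [0,0,0.03,0,0,0,1],
    [0,0,0.013,0,0,0,1],
  ],
)

```text
time_s: 2.45
ee_pos: [0.4961, -0.0018, 0.025]
eef_rot: [3.14, -0.004, -2.81]
force: [-0.1, -0.2, 0.0]
grip_width: 0.094
grip_force: 0.0
```

>>> jog_arm(
  motion=[
    [0,0,0,0,0,0,-1],
    [0,0,0,0,0,0,-1],
    [0,0,0,0,0,0,-1],
    [0,0,0,0,0,0,-1],
    [0,0,0,0,0,0,-1],
  ],
  squeeze=40,
)

```text
time_s: 2.95
ee_pos: [0.4982, -0.0029, 0.0282]
eef_rot: [-3.141, 0.001, -2.811]
force: [0.2, -0.3, 0.1]
grip_width: 0.0573
grip_force: 0.0
```

>>> jog_arm(
  motion=[
    [0,0,0,0,0,0,-1],
    [0,0,0,0,0,0,-1],
    [0,0,0,0,0,0,-1],
  ],
)

```text
time_s: 3.25
ee_pos: [0.4979, -0.0029, 0.0275]
eef_rot: [-3.142, 0.0, -2.811]
force: [0.5, -0.5, 0.5]
grip_width: 0.0334
grip_force: 0.7
```

```bash
python3 - <<'E'
from h import *
p,R=st()
a=np.radians(10.6);y=np.array([-np.sin(a),np.cos(a)]);c=np.array([.474,.225])
for s in(-.082,.118):print(c+s*y)
delta(p,R,[*(c-.082*y),.09],[180,0,190.6])
for q in([.516,.187],[.498,.281],[.4466,.175],[.431,.250]):print(np.dot(np.array(q)-c,y),np.dot(np.array(q)-c,[np.cos(a),np.sin(a)]))
E
```

```text
t 3.25 pos [ 0.4979 -0.0029  0.0275] rpy [-180.     0.  -161.1] F [ 0.5 -0.5  0.5] w 0.0334 gf 0.7 q [-0.08  0.42  1.83 -0.    0.9  -1.98]
[0.48908401 0.1443993 ]
[0.45229374 0.34098637]
shift(tool now) [-0.0394  0.1422 -0.0625] turn [-0.000e+00  1.000e-04  1.452e-01] shift(tool after turn) [-0.0184  0.1464 -0.0625]
-0.04507749999341732 0.03429313334099795
0.050629547137669775 0.033891724013901656
-0.0441065004506892 -0.03612999609733378
0.032483291805085815 -0.037667436248112814
```

>>> jog_arm(
  motion=[
    [0,0,0,0,0,0,-1],
    [0,0,0,0,0,0,-1],
    [0,0,0,0,0,0,-1],
    [0,0,0,0,0,0,-1],
  ],
)

```text
time_s: 3.65
ee_pos: [0.4979, -0.0029, 0.0275]
eef_rot: [-3.141, 0.0, -2.811]
force: [0.6, -1.1, 1.3]
grip_width: 0.0257
grip_force: 40.0
```

```bash
python3 - <<'E'
from h import *
st()
E
```

```text
t 3.65 pos [ 0.4979 -0.0029  0.0275] rpy [-180.     0.  -161.1] F [ 0.6 -1.1  1.3] w 0.0257 gf 40.0 q [-0.08  0.42  1.83 -0.    0.9  -1.98]
```

>>> jog_arm(
  motion=[
    [0,0,-0.03,0,0,0,-1],
    [0,0,-0.03,0,0,0,-1],
    [0,0,0,0,0,0.145,-1],
    [-0.005,0.037,0,0,0,0,-1],
    [-0.005,0.037,0,0,0,0,-1],
  ],
)

```text
time_s: 4.15
ee_pos: [0.4938, 0.0722, 0.0874]
eef_rot: [3.141, -0.0, -2.959]
force: [0.3, 0.6, -2.1]
grip_width: 0.0254
grip_force: 40.0
```

>>> jog_arm(
  motion=[
    [-0.004,0.036,0,0,0,0,-1],
    [-0.004,0.036,0,0,0,0,-1],
    [0,0,0,0,0,0,-1],
    [0,0,0,0,0,0,-1],
  ],
)

```text
time_s: 4.55
ee_pos: [0.4883, 0.1443, 0.0871]
eef_rot: [-3.142, -0.001, -2.955]
force: [-0.4, -0.1, -1.3]
grip_width: 0.026
grip_force: 40.0
```

```bash
python3 - <<'E'
from h import *
p,R=st();delta(p,R,[.489,.144,.047],[180,0,190.6])
im=ctrl.camera('wrist');a=cv2.resize(im[:,:,::-1],(400,300));b=ctrl.camera('scene')[:,:,::-1][190:370,230:430];b=cv2.resize(b,(333,300));cv2.imwrite('pics/w2.png',np.hstack([a,b]))
E
```

```text
t 4.55 pos [0.4883 0.1443 0.0871] rpy [-180.    -0.  -169.3] F [-0.4 -0.1 -1.3] w 0.026 gf 40.0 q [ 0.22  0.34  1.76 -0.    1.04 -1.54]
shift(tool now) [-0.0007 -0.0005  0.0401] turn [-0.0001 -0.0008  0.0017] shift(tool after turn) [-0.0006 -0.0005  0.0401]
```

View pics/w2.png

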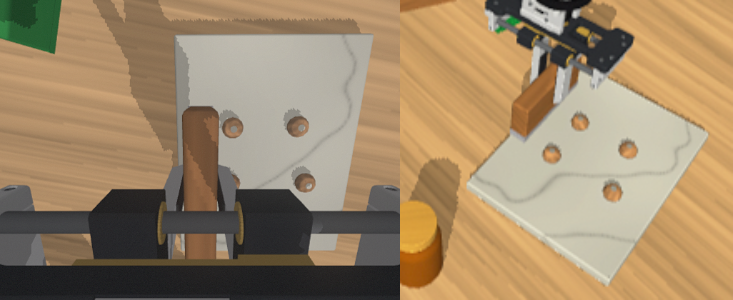

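The block hovers parallel to the board's -y edge, and all four shells sit on its +y side. Backing off slightly, lowering, then sweeping along tool +y.

>>> jog_arm(
  motion=[
    [0,-0.005,0,0,0,0,-1],
    [0,0,0.02,0,0,0,-1],
    [0,0,0.012,0,0,0,-1],
    [0,0,0.007,0,0,0,-1],
    [0,0,0,0,0,0,-1],
  ],
)

```text
time_s: 5.15
ee_pos: [0.4892, 0.1386, 0.0476]
eef_rot: [-3.142, -0.002, -2.957]
force: [-0.4, 0.5, -1.3]
grip_width: 0.0258
grip_force: 40.0
```

```bash
python3 - <<'E'
from h import *
st()
E
```

```text
t 5.15 pos [0.4892 0.1386 0.0476] rpy [-1.800e+02 -1.000e-01 -1.694e+02] F [-0.4  0.5 -1.3] w 0.0258 gf 40.0 q [ 0.2   0.4   1.79 -0.    0.95 -1.55]
```

>>> jog_arm(
  motion=[
    [0,0.01,0.0005,0,0,0,-1],
    [0,0.01,0,0,0,0,-1],
    [0,0.01,0,0,0,0,-1],
    [0,0.01,0,0,0,0,-1],
    [0,0.01,0,0,0,0,-1],
  ],
)

```text
time_s: 5.65
ee_pos: [0.4802, 0.1893, 0.0481]
eef_rot: [3.142, 0.0, -2.956]
force: [0.0, -0.2, -1.9]
grip_width: 0.0257
grip_force: 40.0
```

>>> jog_arm(
  motion=[
    [0,0.01,0,0,0,0,-1],
    [0,0.01,0,0,0,0,-1],
    [0,0.01,0,0,0,0,-1],
    [0,0.01,0,0,0,0,-1],
    [0,0.01,0,0,0,0,-1],
  ],
)

```text
time_s: 6.15
ee_pos: [0.471, 0.2382, 0.0479]
eef_rot: [-3.142, -0.0, -2.956]
force: [0.6, -0.4, -1.8]
grip_width: 0.0258
grip_force: 40.0
```

>>> jog_arm(
  motion=[
    [0,0.01,0,0,0,0,-1],
    [0,0.01,0,0,0,0,-1],
    [0,0.01,0,0,0,0,-1],
    [0,0.01,0,0,0,0,-1],
    [0,0.01,0,0,0,0,-1],
  ],
)

```text
time_s: 6.65
ee_pos: [0.4618, 0.2873, 0.0479]
eef_rot: [3.142, 0.0, -2.956]
force: [-0.4, -0.7, -1.5]
grip_width: 0.0255
grip_force: 40.0
```

```bash
python3 - <<'E'
from h import *
st()
im=ctrl.camera('scene')[:,:,::-1][190:370,230:480];im=cv2.resize(im,None,fx=2,fy=2);cv2.imwrite('pics/s3.png',im)
E
```

```text
t 6.65 pos [0.4618 0.2873 0.0479] rpy [ 180.     0.  -169.4] F [-0.4 -0.7 -1.5] w 0.0255 gf 40.0 q [ 0.49  0.47  1.69  0.    0.99 -1.27]
```

View pics/s3.png

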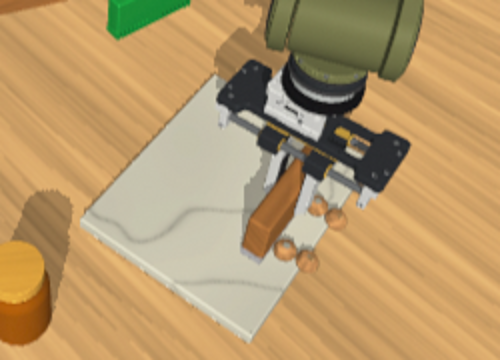

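All four shells are now bunched ahead of the block at the board's +y edge, crop (285–335, 205–260). Continuing the sweep.

>>> jog_arm(
  motion=[
    [0,0.01,0,0,0,0,-1],
    [0,0.01,0,0,0,0,-1],
    [0,0.01,0,0,0,0,-1],
    [0,0.01,0,0,0,0,-1],
    [0,0.01,0,0,0,0,-1],
  ],
)

```text
time_s: 7.2
ee_pos: [0.4526, 0.3365, 0.0479]
eef_rot: [-3.142, -0.0, -2.956]
force: [-0.6, 0.3, -1.6]
grip_width: 0.0258
grip_force: 40.0
```

>>> jog_arm(
  motion=[
    [0,0.01,0,0,0,0,-1],
    [0,0.005,0,0,0,0,-1],
    [0,0,0,0,0,0,-1],
    [0,-0.01,-0.03,0,0,0,-1],
    [0,-0.04,-0.01,0,0,0,-1],
  ],
)

```text
time_s: 7.7
ee_pos: [0.4596, 0.3028, 0.0899]
eef_rot: [3.14, 0.003, -2.954]
force: [1.9, -0.2, -1.0]
grip_width: 0.0255
grip_force: 40.0
```

>>> jog_arm(
  motion=[
    [0,-0.05,0,0,0,0,-1],
    [0,-0.05,0,0,0,0,-1],
    [0,-0.05,0,0,0,0,-1],
    [0,0,0,0,0,0,-1],
  ],
)

```text
time_s: 8.1
ee_pos: [0.4876, 0.1489, 0.0881]
eef_rot: [-3.141, 0.0, -2.962]
force: [0.3, 1.0, -1.6]
grip_width: 0.0255
grip_force: 40.0
```

```bash
python3 - <<'E'
from h import *
p,R=st();delta(p,R,[.498,-.003,.04],[180,0,198.9])
a=ctrl.camera('scene')[:,:,::-1][190:400,230:480];b=ctrl.camera('top')[:,:,::-1][150:300,130:330];cv2.imwrite('pics/s4.png',np.hstack([cv2.resize(a,(476,400)),cv2.resize(b,(320,400))]))
E
```

```text
t 8.1 pos [0.4876 0.1489 0.0881] rpy [-180.     0.  -169.7] F [ 0.3  1.  -1.6] w 0.0255 gf 40.0 q [ 0.22  0.34  1.76 -0.    1.04 -1.53]
shift(tool now) [ 0.017  -0.1512  0.0482] turn [-0.0008 -0.     -0.1501] shift(tool after turn) [ 0.0394 -0.147   0.0481]
```

View pics/s4.png

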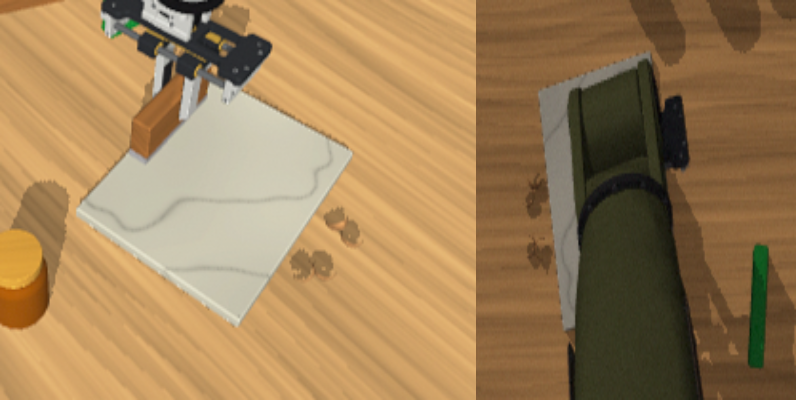

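All four shells lie on the worktop beyond the +y edge, crop (300–350, 220–265), and the board is empty. Standing the scraper back at its original spot.

>>> jog_arm(
  motion=[
    [0,0,0,0,0,-0.15,-1],
    [0.01,-0.037,0,0,0,0,-1],
    [0.01,-0.037,0,0,0,0,-1],
    [0.01,-0.037,0,0,0,0,-1],
    [0.009,-0.036,0,0,0,0,-1],
  ],
)

```text
time_s: 8.7
ee_pos: [0.4984, 0.0019, 0.088]
eef_rot: [3.142, 0.0, -2.804]
force: [0.0, 0.6, -1.3]
grip_width: 0.0259
grip_force: 40.0
```

>>> jog_arm(
  motion=[
    [0,0,0.025,0,0,0,-1],
    [0,0,0.02,0,0,0,-1],
    [0,0,0.01,0,0,0,-1],
    [0,0,0,0,0,0,-1],
  ],
)

```text
time_s: 9.1
ee_pos: [0.4978, 0.0031, 0.032]
eef_rot: [3.141, -0.002, -2.805]
force: [0.0, -0.0, -1.1]
grip_width: 0.0258
grip_force: 40.0
```

```bash
python3 - <<'E'
from h import *
p,R=st();delta(p,R,[.498,-.003,.0275],[180,0,198.9])
E
```

```text
t 9.1 pos [0.4978 0.0031 0.032 ] rpy [ 1.800e+02 -1.000e-01 -1.607e+02] F [ 0.  -0.  -1.1] w 0.0258 gf 40.0 q [-0.07  0.41  1.82  0.    0.91 -1.97]
shift(tool now) [ 0.0018 -0.0058  0.0045] turn [ 0.0009 -0.002   0.0067] shift(tool after turn) [ 0.0018 -0.0058  0.0045]
```

>>> jog_arm(
  motion=[
    [0,0,0.003,0,0,0,-1],
    [0,0,0.0015,0,0,0,-1],
    [0,0,0,0,0,0,-1],
    [0,0,0,0,0,0,1],
    [0,0,0,0,0,0,1],
  ],
)

```text
time_s: 9.6
ee_pos: [0.4986, 0.0022, 0.0289]
eef_rot: [-3.141, 0.001, -2.806]
force: [-0.2, -0.2, -0.5]
grip_width: 0.0385
grip_force: 0.0
```

>>> jog_arm(
  motion=[
    [0,0,0,0,0,0,1],
    [0,0,0,0,0,0,1],
    [0,0,0,0,0,0,1],
    [0,0,0,0,0,0,1],
    [0,0,0,0,0,0,1],
  ],
)

```text
time_s: 10.1
ee_pos: [0.4983, 0.0022, 0.0284]
eef_rot: [-3.142, -0.0, -2.806]
force: [-0.0, -0.2, -1.1]
grip_width: 0.0786
grip_force: 0.0
```

>>> jog_arm(
  motion=[
    [0,0,-0.03,0,0,0,1],
    [0,0,-0.05,0,0,0,1],
    [0,0,-0.05,0,0,0,1],
    [0,0,-0.05,0,0,0,1],
    [0,0,-0.04,0,0,0,1],
  ],
)

```text
time_s: 10.6
ee_pos: [0.4983, 0.0022, 0.2516]
eef_rot: [-3.141, 0.002, -2.806]
force: [0.0, -0.3, -0.4]
grip_width: 0.0942
grip_force: 0.0
```

>>> jog_arm(
  motion=[
    [0,0,0,0,0,0.148,1],
    [0,0,0,0,0,0.148,1],
    [0,0,0,0,0,0.148,1],
    [0,0,0,0,0,0.148,1],
    [0,0,0,0,0,0.148,1],
  ],
)

```text
time_s: 11.1
ee_pos: [0.4983, 0.0022, 0.2484]
eef_rot: [-3.142, -0.0, 2.731]
force: [-0.3, 0.4, -0.5]
grip_width: 0.0938
grip_force: 0.0
```

```bash
python3 - <<'E'
from h import *
p,R=st()
a=np.radians(-23.4);x=np.array([np.cos(a),np.sin(a)]);c=np.array([.513,-.290])
for s in(0,.04):print(s);delta(p,R,[*(c+s*x),.23],[180,0,156.6])
E
```

```text
t 11.1 pos [0.4983 0.0022 0.2484] rpy [-180.    -0.   156.5] F [-0.3  0.4 -0.5] w 0.0938 gf 0.0 q [-0.07  0.15  1.6  -0.    1.39 -1.23]
0
shift(tool now) [-0.1302 -0.262   0.0184] turn [-0.     -0.0001 -0.0025] shift(tool after turn) [-0.1295 -0.2623  0.0184]
0.04
shift(tool now) [-0.1702 -0.2619  0.0184] turn [-0.     -0.0001 -0.0025] shift(tool after turn) [-0.1695 -0.2623  0.0184]
```

>>> jog_arm(
  motion=[
    [-0.022,-0.044,0.003,0,0,0,0.4],
    [-0.022,-0.044,0.003,0,0,0,0.4],
    [-0.022,-0.044,0.003,0,0,0,0.4],
    [-0.022,-0.044,0.003,0,0,0,0.4],
    [-0.022,-0.044,0.003,0,0,0,0.4],
  ],
)

```text
time_s: 11.6
ee_pos: [0.5125, -0.2454, 0.2334]
eef_rot: [3.142, 0.0, 2.737]
force: [0.8, 0.7, 0.1]
grip_width: 0.0662
grip_force: 0.0
```

>>> jog_arm(
  motion=[
    [-0.02,-0.042,0.003,0,0,0,0.4],
    [0,0,0,0,0,0,0.4],
    [0,0,0,0,0,0,0.4],
  ],
)

```text
time_s: 11.9
ee_pos: [0.5143, -0.2904, 0.2298]
eef_rot: [3.141, -0.001, 2.735]
force: [-0.1, 0.1, 0.0]
grip_width: 0.0658
grip_force: 0.0
```

```bash
python3 - <<'E'
from h import *
p,R=st();delta(p,R,[.513,-.290,.23],[180,0,156.6])
W=model('wrist');np.savez('w5.npz',K=W[0],R=W[1],t=W[2]);im=ctrl.camera('wrist');cv2.imwrite('pics/w5.png',im[:,:,::-1])
a=np.radians(-23.4);x=np.array([np.cos(a),np.sin(a)]);y=np.array([-np.sin(a),np.cos(a)]);c=np.array([.513,-.290])
for n,u,v,z in(('cover+',-.065,.083,.106),('cover-',-.065,-.083,.106),('end',.14,0,.0375),('step',.095,.017,.0375),('step',.095,-.017,.0375)):print(n,proj(W,[*(c+u*x+v*y),z]).round(1))
E
```

```text
t 11.9 pos [ 0.5143 -0.2904  0.2298] rpy [ 1.800e+02 -1.000e-01  1.567e+02] F [-0.1  0.1  0. ] w 0.0658 gf 0.0 q [-0.58  0.38  1.36  0.    1.4  -1.74]
shift(tool now) [ 0.0014 -0.0002 -0.0001] turn [ 0.0004 -0.001   0.002 ] shift(tool after turn) [ 0.0014 -0.0002 -0.0002]
cover+ [362.2 138.4]
cover- [198.9 138.1]
end [280.2 286.2]
step [292.6 256.7]
step [267.9 256.7]
```

View pics/w5.png

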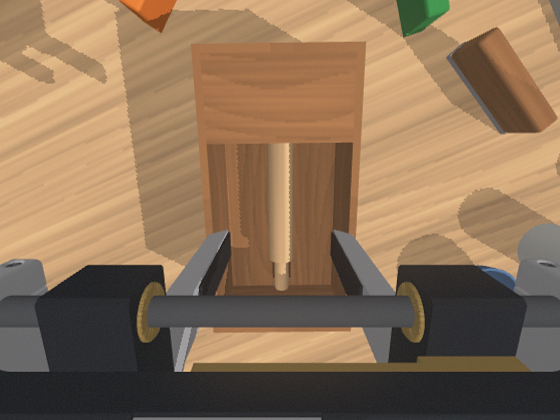

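The wrist view shows the pin along the box axis, with its step at v≈263 and end at (282,290), about 6 mm farther +x than assumed. The cover edge is at v≈142, and the scraper stands upright at (505,80). Descending.

>>> jog_arm(
  motion=[
    [-0.004,0,0.03,0,0,0,0.4],
    [0,0,0.045,0,0,0,0.4],
    [0,0,0.04,0,0,0,0.4],
    [0,0,0.035,0,0,0,0.4],
    [0,0,0,0,0,0,0.4],
  ],
)

```text
time_s: 12.45
ee_pos: [0.5168, -0.2889, 0.0766]
eef_rot: [3.14, -0.007, 2.739]
force: [-0.7, 1.0, 0.8]
grip_width: 0.0657
grip_force: 0.0
```

```bash
python3 - <<'E'
from h import *
w=np.load('w5.npz');W=(w['K'],w['R'],w['t']);T=model('top')
print('pin end',tri(T,(398,158.9),W,(282,290)))
p,R=st();delta(p,R,[.518,-.292,.022],[180,0,156.6])
E
```

```text
pin end (array([ 0.64265941, -0.3407253 ,  0.04537592]), np.float64(0.006317366533263877))
t 12.45 pos [ 0.5168 -0.2889  0.0766] rpy [179.9  -0.4 156.9] F [-0.7  1.   0.8] w 0.0657 gf 0.0 q [-0.57  0.53  1.52  0.    1.1  -1.74]
shift(tool now) [-0.0027 -0.0025  0.0546] turn [ 0.0012 -0.007   0.0053] shift(tool after turn) [-0.0024 -0.0024  0.0546]
```

>>> jog_arm(
  motion=[
    [0,-0.001,0.03,0,0,0,0.4],
    [0,0,0.018,0,0,0,0.4],
    [0,0,0.006,0,0,0,0.4],
    [0,0,0,0,0,0,0.4],
    [0,0,0,0,0,0,0.4],
  ],
)

```text
time_s: 12.95
ee_pos: [0.5188, -0.2925, 0.0284]
eef_rot: [-3.141, 0.002, 2.737]
force: [0.9, -0.3, 0.4]
grip_width: 0.0659
grip_force: 0.0
```

>>> jog_arm(
  motion=[
    [0,0,0,0,0,0,-1],
    [0,0,0,0,0,0,-1],
    [0,0,0,0,0,0,-1],
    [0,0,0,0,0,0,-1],
    [0,0,0,0,0,0,-1],
  ],
  squeeze=45,
)

```text
time_s: 13.45
ee_pos: [0.518, -0.2923, 0.0266]
eef_rot: [3.141, 0.0, 2.737]
force: [-0.1, 0.7, 1.0]
grip_width: 0.033
grip_force: 45.0
```

>>> jog_arm(
  motion=[
    [0,0,0,0,0,0,-1],
    [0,0,0,0,0,0,-1],
    [0,0,0,0,0,0,-1],
  ],
)

```text
time_s: 13.75
ee_pos: [0.518, -0.2923, 0.0265]
eef_rot: [3.142, 0.0, 2.737]
force: [0.9, 1.5, 3.1]
grip_width: 0.0331
grip_force: 45.0
```

```bash
python3 - <<'E'
from h import *
st()
E
```

```text
t 13.75 pos [ 0.518  -0.2923  0.0265] rpy [180.    0.  156.8] F [0.9 1.5 3.1] w 0.0331 gf 45.0 q [-0.58  0.6   1.54  0.    1.   -1.74]
```

The grip is a few mm high on the barrel, so I'm regripping lower.

>>> jog_arm(
  motion=[
    [0,0,0,0,0,0,0.1],
    [0,0,0,0,0,0,0.1],
    [0,0,0,0,0,0,0.1],
    [0,0,0.005,0,0,0,0.1],
    [0,0,0,0,0,0,0.1],
  ],
)

```text
time_s: 14.25
ee_pos: [0.5176, -0.2921, 0.0206]
eef_rot: [3.141, -0.001, 2.737]
force: [-1.0, -0.2, -0.1]
grip_width: 0.0516
grip_force: 0.0
```

>>> jog_arm(
  motion=[
    [0,0,0,0,0,0,0.1],
    [0,0,0,0,0,0,-1],
    [0,0,0,0,0,0,-1],
    [0,0,0,0,0,0,-1],
    [0,0,0,0,0,0,-1],
  ],
)

```text
time_s: 14.75
ee_pos: [0.518, -0.2923, 0.0215]
eef_rot: [3.142, 0.0, 2.737]
force: [0.7, 1.3, -0.0]
grip_width: 0.0325
grip_force: 45.0
```

>>> jog_arm(
  motion=[
    [0,0,0,0,0,0,-1],
    [0,0,0,0,0,0,-1],
  ],
)

```text
time_s: 14.95
ee_pos: [0.518, -0.2923, 0.0215]
eef_rot: [3.142, 0.0, 2.737]
force: [0.8, 1.1, 1.1]
grip_width: 0.0333
grip_force: 45.0
```

```bash
python3 - <<'E'
from h import *
st()
E
```

```text
t 14.95 pos [ 0.518  -0.2923  0.0215] rpy [180.    0.  156.8] F [0.8 1.1 1.1] w 0.0333 gf 45.0 q [-0.58  0.6   1.54  0.    0.99 -1.74]
```

>>> jog_arm(
  motion=[
    [0,0,-0.004,0,0,0,-1],
    [0,0,0,0,0,0,-1],
    [-0.001,0,-0.0105,0,-0.077,0,-1],
    [-0.002,0,-0.0105,0,-0.077,0,-1],
    [0,0,0,0,0,0,-1],
  ],
)

```text
time_s: 15.45
ee_pos: [0.5195, -0.2932, 0.0476]
eef_rot: [-3.141, 0.156, 2.737]
force: [-0.4, -0.2, -1.8]
grip_width: 0.0327
grip_force: 45.0
```

```bash
python3 - <<'E'
from h import *
st()
E
```

```text
t 15.45 pos [ 0.5195 -0.2932  0.0476] rpy [-180.     8.9  156.8] F [-0.4 -0.2 -1.8] w 0.0327 gf 45.0 q [-0.59  0.5   1.66  0.04  0.84 -1.78]
```

>>> jog_arm(
  motion=[
    [-0.003,0,-0.0105,0,-0.077,0,-1],
    [-0.0035,0,-0.01,0,-0.077,0,-1],
    [-0.004,0,-0.0095,0,-0.077,0,-1],
    [0,0,0,0,0,0,-1],
    [0,0,0,0,0,0,-1],
  ],
)

```text
time_s: 15.95
ee_pos: [0.5231, -0.2946, 0.0779]
eef_rot: [3.141, 0.382, 2.737]
force: [0.1, 0.3, -1.9]
grip_width: 0.0327
grip_force: 45.0
```

```bash
python3 - <<'E'
from h import *
p,R=st();print(R.as_matrix().round(3))
W=model('wrist');a=ctrl.camera('wrist')[:,:,::-1];b=ctrl.camera('scene')[:,:,::-1][60:240,110:310]
cv2.imwrite('pics/s6.png',np.hstack([cv2.resize(a,(400,300)),cv2.resize(b,(333,300))]))
E
```

```text
t 15.95 pos [ 0.5231 -0.2946  0.0779] rpy [180.   21.9 156.8] F [ 0.1  0.3 -1.9] w 0.0327 gf 45.0 q [-0.61  0.37  1.8   0.13  0.6  -1.87]
[[-0.853  0.394  0.343]
 [ 0.366  0.919 -0.147]
 [-0.373  0.    -0.928]]
```

View pics/s6.png

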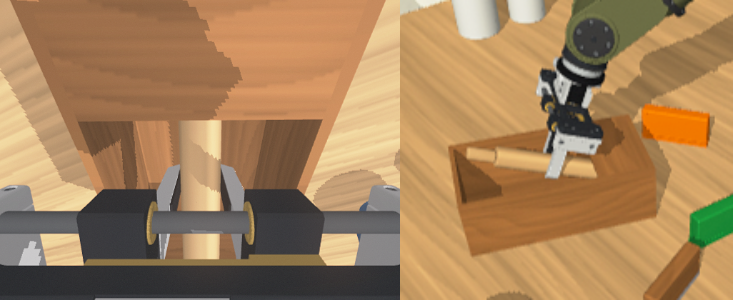

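The pin has tilted with the tool: its +x end is above the rim at crop (470,155) and its low end is still under the cover. Drawing it along its own axis (tool -x).

>>> jog_arm(
  motion=[
    [-0.015,0,0,0,0,0,-1],
    [-0.02,0,0,0,0,0,-1],
    [-0.02,0,0,0,0,0,-1],
    [-0.02,0,0,0,0,0,-1],
    [-0.02,0,0,0,0,0,-1],
  ],
)

```text
time_s: 16.55
ee_pos: [0.6048, -0.3295, 0.1134]
eef_rot: [-3.142, 0.382, 2.737]
force: [-0.4, -0.6, -1.3]
grip_width: 0.0333
grip_force: 45.0
```

>>> jog_arm(
  motion=[
    [-0.015,0,0,0,0,0,-1],
    [0,0,0,0,0,0,-1],
    [0,0,0,0,0,0,-1],
  ],
)

```text
time_s: 16.85
ee_pos: [0.6163, -0.3344, 0.1183]
eef_rot: [3.141, 0.383, 2.737]
force: [-1.1, -0.3, -1.6]
grip_width: 0.033
grip_force: 45.0
```

```bash
python3 - <<'E'
from h import *
p,R=st()
delta(p,R,[p[0],p[1],.23],[180,21.9,156.8])
a=np.radians(-23.4);d=p[:2]-np.array([.516,-.2915]);print('box x,y of TCP',d@[np.cos(a),np.sin(a)],d@[-np.sin(a),np.cos(a)])
E
```

```text
t 16.85 pos [ 0.6163 -0.3344  0.1183] rpy [180.   21.9 156.8] F [-1.1 -0.3 -1.6] w 0.033 gf 45.0 q [-0.57  0.51  1.48  0.09  0.77 -1.79]
shift(tool now) [-0.0417  0.     -0.1036] turn [0.0003 0.0004 0.0002] shift(tool after turn) [-0.0417  0.     -0.1036]
box x,y of TCP 0.10909949823828312 0.0004846396779924717
```

The low end is now clear of the cover edge by about 3 cm. Lifting straight up, then levelling.

>>> jog_arm(
  motion=[
    [-0.012,0,-0.03,0,0,0,-1],
    [-0.012,0,-0.03,0,0,0,-1],
    [-0.012,0,-0.03,0,0,0,-1],
    [-0.012,0,-0.03,0,0,0,-1],
    [0,0,0,0,0,0,-1],
  ],
)

```text
time_s: 17.35
ee_pos: [0.6167, -0.3349, 0.2536]
eef_rot: [-3.14, 0.391, 2.737]
force: [0.3, -0.4, -1.7]
grip_width: 0.0334
grip_force: 45.0
```

>>> jog_arm(
  motion=[
    [0,0,0,0,0.1,0,-1],
    [0,0,0,0,0.1,0,-1],
    [0,0,0,0,0.1,0,-1],
    [0,0,0,0,0.082,0,-1],
    [0,0,0,0,0,0,-1],
  ],
)

```text
time_s: 17.85
ee_pos: [0.6164, -0.3345, 0.2457]
eef_rot: [3.141, -0.002, 2.737]
force: [0.7, 0.8, -3.2]
grip_width: 0.0328
grip_force: 45.0
```

```bash
python3 - <<'E'
from h import *
p,R=st();delta(p,R,[.474,.225,.22],[180,0,190.6])
E
```

```text
t 17.85 pos [ 0.6164 -0.3345  0.2457] rpy [ 1.800e+02 -1.000e-01  1.568e+02] F [ 0.7  0.8 -3.2] w 0.0328 gf 45.0 q [-0.55  0.64  0.94  0.    1.56 -1.72]
shift(tool now) [0.3511 0.4582 0.0267] turn [ 0.0011 -0.002  -0.5896] shift(tool after turn) [0.0371 0.5761 0.0257]
```

>>> jog_arm(
  motion=[
    [0.015,0.02,0,0,0,0,-1],
    [0.024,0.031,0,0,0,0,-1],
    [0.024,0.031,0,0,0,0,-1],
    [0.024,0.031,0,0,0,0,-1],
    [0.024,0.031,0,0,0,0,-1],
  ],
)

```text
time_s: 18.35
ee_pos: [0.5695, -0.1568, 0.2474]
eef_rot: [3.141, 0.004, 2.737]
force: [0.7, 0.6, -1.1]
grip_width: 0.0329
grip_force: 45.0
```

>>> jog_arm(
  motion=[
    [0.024,0.031,0,0,0,0,-1],
    [0.024,0.031,0,0,0,0,-1],
    [0.024,0.031,0,0,0,0,-1],
    [0.024,0.031,0,0,0,0,-1],
    [0.024,0.031,0,0,0,0,-1],
  ],
)

```text
time_s: 18.85
ee_pos: [0.5202, 0.0327, 0.2471]
eef_rot: [3.141, 0.004, 2.737]
force: [0.4, -0.0, -3.0]
grip_width: 0.0329
grip_force: 45.0
```

>>> jog_arm(
  motion=[
    [0.024,0.031,0,0,0,0,-1],
    [0.024,0.031,0,0,0,0,-1],
    [0.024,0.031,0,0,0,0,-1],
    [0.024,0.031,0,0,0,0,-1],
    [0.024,0.031,0,0,0,0,-1],
  ],
)

```text
time_s: 19.35
ee_pos: [0.471, 0.2222, 0.2468]
eef_rot: [3.14, 0.004, 2.737]
force: [1.6, -0.6, -2.1]
grip_width: 0.033
grip_force: 45.0
```

>>> jog_arm(
  motion=[
    [0,0,0,0,0,-0.118,-1],
    [0,0,0,0,0,-0.118,-1],
    [0,0,0,0,0,-0.118,-1],
    [0,0,0,0,0,-0.118,-1],
    [0,0,0,0,0,-0.118,-1],
  ],
)

```text
time_s: 19.85
ee_pos: [0.4716, 0.2207, 0.2466]
eef_rot: [-3.14, 0.004, -2.952]
force: [0.7, -0.9, -0.9]
grip_width: 0.0333
grip_force: 45.0
```

```bash
python3 - <<'E'
from h import *
p,R=st();delta(p,R,[.474,.225,.105],[180,0,190.6])
E
```

```text
t 19.85 pos [0.4716 0.2207 0.2466] rpy [-179.9    0.2 -169.1] F [ 0.7 -0.9 -0.9] w 0.0333 gf 45.0 q [ 0.37  0.2   1.55 -0.    1.39 -1.39]
shift(tool now) [-0.0026  0.0039  0.1416] turn [-0.0011  0.0037  0.005 ] shift(tool after turn) [-0.0031  0.0038  0.1416]
```

>>> jog_arm(
  motion=[
    [-0.003,0.004,0.025,0,0.003,0,-1],
    [0,0,0.03,0,0,0,-1],
    [0,0,0.03,0,0,0,-1],
    [0,0,0.03,0,0,0,-1],
    [0,0,0.02,0,0,0,-1],
  ],
)

```text
time_s: 20.35
ee_pos: [0.473, 0.2246, 0.1099]
eef_rot: [-3.14, -0.001, -2.957]
force: [-0.4, 0.3, -1.7]
grip_width: 0.0328
grip_force: 45.0
```

>>> jog_arm(
  motion=[
    [0,0,0.006,0,0,0,-1],
    [0,0,0,0,0,0,-1],
    [0,0,0,0,0,0,-1],
    [0,0,0,0,0,0,-1],
    [0,0,0,0,0,0,-1],
  ],
)

```text
time_s: 20.85
ee_pos: [0.475, 0.2255, 0.1075]
eef_rot: [-3.14, 0.001, -2.956]
force: [0.5, -0.7, -2.4]
grip_width: 0.0333
grip_force: 45.0
```

```bash
python3 - <<'E'
from h import *
st()
im=ctrl.camera('scene')[:,:,::-1];S=model('scene');p=np.array(ctrl.get_obs()['ee_pos']);a=np.radians(10.6);u=np.array([np.cos(a),np.sin(a),0])
for s in(-.14,.14):print(proj(S,p+[0,0,.016]+s*u))
b=im[110:410,100:480];cv2.imwrite('pics/s7.png',cv2.resize(b,(760,600),interpolation=cv2.INTER_CUBIC))
E
```

```text
t 20.85 pos [0.475  0.2255 0.1075] rpy [-1.799e+02  1.000e-01 -1.694e+02] F [ 0.5 -0.7 -2.4] w 0.0333 gf 45.0 q [ 0.37  0.35  1.7  -0.    1.09 -1.38]
[383.75079283 217.14830917]
[314.46019829 298.59137545]
```

View pics/s7.png

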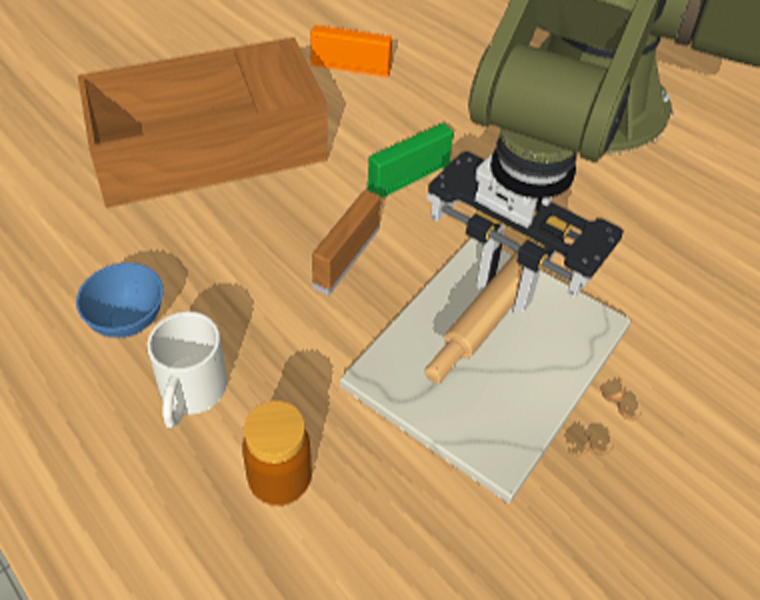

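The final view shows the pin level above the board (crop 434,370 to 520,265), the scraper standing at (345,245), four shells on the worktop (565–640, 380–450), and the bystanders untouched. A quick numeric check of the pin's level and stillness comes next.

```bash
python3 - <<'E'
from h import *
o=ctrl.get_obs();p=np.array(o['ee_pos']);print('v',np.abs(o['joint_vel']).max())
im=ctrl.camera('scene');S=model('scene');hsv=cv2.cvtColor(im,cv2.COLOR_RGB2HSV)
m=np.zeros(im.shape[:2],np.uint8);m[235:302,308:360]=1
m&=((hsv[...,1]>70)&(hsv[...,2]>120)&(hsv[...,0]<30)).astype(np.uint8)
n,l,s,c=cv2.connectedComponentsWithStats(m);k=1+s[1:,4].argmax();ys,xs=np.where(l==k);print(s[k])
rows=[(y,xs[ys==y].mean()) for y in range(262,290)]
v=cv2.fitLine(np.c_[xs,ys].astype(np.float32),2,0,.01,.01).ravel();print('seen',np.degrees(np.arctan2(v[1],v[0])))
a=np.radians(10.6)
for t in(-3,0,3):
    b=np.radians(t);u=np.array([np.cos(a)*np.cos(b),np.sin(a)*np.cos(b),np.sin(b)]);d=proj(S,p+[0,0,.016]+.13*u)-proj(S,p+[0,0,.016]+.03*u);print(t,np.degrees(np.arctan2(d[1],d[0])),np.degrees(np.arctan2(-d[1],-d[0])))
E
```

```text
v 0.005350382184537754
[ 312  235   48   67 1027]
seen -52.56925
-3 129.2975160181152 -50.70248398188479
0 130.39066063800516 -49.609339361994834
3 131.56882537142192 -48.431174628578084
```

```bash
python3 - <<'E'
from h import *
p=np.array(ctrl.get_obs()['ee_pos']);S=model('scene');a=np.radians(10.6);u=np.array([np.cos(a),np.sin(a),0]);n=np.array([-u[1],u[0],0])
for uv in((316.5,295.5),(330,281)):
    c,d=ray(S,uv);q=c+d*((p-c)@n)/(d@n);print('axial',(q-p)@u,'z',q[2],'expected z',p[2]+.016)
E
```

```text
axial 0.1335097722177805 z 0.1261473300417183 expected z 0.12317571450200038
axial 0.08499940892669376 z 0.12038746872355799 expected z 0.12317571450200038
```

The pin's end and step both sit at the expected height within 3 mm, so it is level. Handing in.

```bash
python3 -c "
from station import ctrl
print(ctrl.hand_in())"
```

```text
the job is handed in; nothing more can be done
None
```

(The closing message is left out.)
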